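# Put the length-stop gauge bars back into their fitted storage rack

## Robot

A 7-joint arm with a two-finger parallel gripper is mounted at the origin on a cart in front of the work surface, level with it; the furniture and walls round the work are solid. World frame = base frame: x ahead of the robot, y to its left, z up, the work surface at z = 0. Lengths are in m, angles in rad, forces in N, time in s.
With the tool pointing down it reaches from about 0.425 to 0.875 m from the base axis. Payload 4.7 kg.
Tool frame: the origin (TCP) lies midway between the tips of the shut fingers; the grasp point (between the pads) lies behind it (r.tcp_to_grasp is the z of the grasp point in the tool frame, in m); z points along the fingers, y is the direction in which the jaws open and shut (so a half turn about z gives the same grasp; the last joint's range is limited). The gripper opens to 85 mm and grips with 20 to 120 N. Pads are 22 mm wide; open, the fingers measure 114 mm over their backs; the gripper's body (76 mm by 85 mm) begins 54 mm behind the grasp point. The pads swing forward as they close: fully open they stand 13 mm farther back than shut.
Start: joints at [-1.094, 0.321, -0.07, 1.45, 0.023, 1.371, -0.057], TCP at [0.29, 0.582, 0.231] pointing down, gripper open.
Joint ranges: [-2.86, 2.86], [-0.3, 2.09], [-1.38, 1.24], [0.06, 2.45], [-1.56, 4.7], [0.09, 2.05], [-2.69, 2.69]. Speed limits (rad/s): [2.57, 2.57, 3.14, 3.14, 3.14, 3.14, 3.14].

## Interface

Orientations are given as a rotation vector (axis times angle).
In Python, from cell import r gives the robot as it stands.
- The arm moves only by the tool step_arm, never from a script. Its argument "deltas" is a list of rows, each an object of numbers: "gripper": the finger opening in mm, from 0 to 85.4; "x", "y", "z": the shift along the tool's x, y, z in mm; "wx", "wy", "wz": the turn, a rotation vector about the tool's x, y, z in rad. A call has 1 to 5 rows; each row is the pose to reach, as a shift and turn from the pose commanded when the call began, along the tool's axes at that moment; what a row does not reach only later rows make up. A row lasts 1/8 s, in which the tool goes at most 62.5 mm and 10.7 degrees, less where a joint would pass 70% of its speed; a pose out of reach is approached as far as the arm can. A call with a gripper value outside its range is refused whole. The fingers move at their own pace and stop on an object; the grip force is fixed at half the most. Time passes only in rows, so rows that repeat a pose let the fingers close. It gives the time, the measured TCP pose, the force and the opening at its end, in the units of the state.
- r.state(): the state, without advancing time (a new reading comes with each control period).
- r.grab_frame(name): name is "side" or "top" or "wrist"; returns the picture (384x512x3 uint8, red, green, blue); there is no depth.
- r.get_calibration(name): a dict with "fx", "fy", "cx", "cy" (pixels), "k1" (the pictures are not rectified: a ray, as slopes to the right and down, at radius r is drawn at 1 + k1 r^2 times it, then the intrinsics apply), "pose" (4x4, takes a point from camera to world coordinates). Camera axes: x right, y up, looking along -z (the intrinsics and any distortion apply to the point x, -y, -z); pixel columns grow to the right and rows downward; lengths in m; the calibration is good to about 2 mm. A picture is of the moment at which its call begins: read the wrist's pose just before it. get_calibration takes no time and is no camera call; for the wrist camera it gives the pose at the moment of the call.
- r.close_job(): hands the job in, once; it reports no verdict.
Trained networks look in the newest picture that a camera, given by its name, has taken for a name from the list of things; names that differ only in an ending like _2 or _b are one class to them, and where a whole thing is asked for, a point or a joint stands for the part that bears it (a point fixed in the world has none). Each returns a list of dicts, best first, with "p" (0 to 1); they miss things now and then, are a little off and sometimes report something else, mostly with a low value. They report only what shows in the picture. A call takes as long as a camera call.
- r.look_for(camera, name): "location" ([x, y, z] in m, in world coordinates, good to about 4 mm: the middle of the surface that is visible of it).
- r.regions_of(camera, name): "region" (384x512 bool, what is visible of it).
- r.place_of(camera, name): "location" ([x, y, z] in m, in world coordinates, good to about 4 mm: a listed point, or the origin of a listed thing).
The state is a dict: "t": time; "joint_pos": joint angles; "joint_velocities": joint speeds; "joint_efforts": joint torques, N m; "tcp_pos": TCP position; "eef_rot": TCP orientation; "wrist_force": force on the tool from outside, world axes, zero at the start; "moment": the same for the moment, N m; "opening": finger opening in m.
Only numpy, scipy, OpenCV 4.12 (cv2) and the standard library are available. Lean on these libraries where they do the work, as an engineer would, in place of code of your own. Each camera call takes 0.05 s, during which the arm holds its last target. There are 200 camera calls.

## Task

The crosscuts are done: put away the four beech gauge bars that set the saw's length stop, so that nobody picks up a wrong length for the next job. Move each bar from the dark wooden stand to the black holder on the plywood rack that is made for its length, standing on edge and fully down on the holder's floor, and leave the folding rule where it lies.

Things in the scene. Friction and masses are not known exactly. Their poses are not given: they have to be found in the camera images.
- bar_90 (a point): Loose gauge bar of pale beech with brass end caps, standing on edge in the dark stand: 90 mm long, 18 mm thick, 50 mm high, 0.06 to 0.23 kg. The four bars differ only in length (90, 120, 150, 180 mm). Point: the bar's centre, 25 mm above its underside; x along its length, y across its thickness, z up. Grasp it across the thickness, mid-length.
- bay_90 (a point): Floor of the black holder made for the 90 mm bar; four holders stand 48 mm apart on a plywood rack, told by length. Point: middle of the floor, 16 mm above the table; x along the slot, y across, z up. 106 mm between end walls (30 mm high). Cheeks 26 mm long at each end: slot 22 mm wide to 20 mm up, flaring to 36 mm at 34 mm up. Between them 54 mm is open for fingers.
- bar_120 (a point): Loose gauge bar of pale beech with brass end caps, standing on edge in the dark stand: 120 mm long, 18 mm thick, 50 mm high, 0.06 to 0.23 kg. The four bars differ only in length (90, 120, 150, 180 mm). Point: the bar's centre, 25 mm above its underside; x along its length, y across its thickness, z up. Grasp it across the thickness, mid-length.
- bay_120 (a point): Floor of the black holder made for the 120 mm bar; four holders stand 48 mm apart on a plywood rack, told by length. Point: middle of the floor, 16 mm above the table; x along the slot, y across, z up. 136 mm between end walls (30 mm high). Cheeks 26 mm long at each end: slot 22 mm wide to 20 mm up, flaring to 36 mm at 34 mm up. Between them 84 mm is open for fingers.
- bar_150 (a point): Loose gauge bar of pale beech with brass end caps, standing on edge in the dark stand: 150 mm long, 18 mm thick, 50 mm high, 0.06 to 0.23 kg. The four bars differ only in length (90, 120, 150, 180 mm). Point: the bar's centre, 25 mm above its underside; x along its length, y across its thickness, z up. Grasp it across the thickness, mid-length.
- bay_150 (a point): Floor of the black holder made for the 150 mm bar; four holders stand 48 mm apart on a plywood rack, told by length. Point: middle of the floor, 16 mm above the table; x along the slot, y across, z up. 166 mm between end walls (30 mm high). Cheeks 26 mm long at each end: slot 22 mm wide to 20 mm up, flaring to 36 mm at 34 mm up. Between them 114 mm is open for fingers.
- bar_180 (a point): Loose gauge bar of pale beech with brass end caps, standing on edge in the dark stand: 180 mm long, 18 mm thick, 50 mm high, 0.06 to 0.23 kg. The four bars differ only in length (90, 120, 150, 180 mm). Point: the bar's centre, 25 mm above its underside; x along its length, y across its thickness, z up. Grasp it across the thickness, mid-length.
- bay_180 (a point): Floor of the black holder made for the 180 mm bar; four holders stand 48 mm apart on a plywood rack, told by length. Point: middle of the floor, 16 mm above the table; x along the slot, y across, z up. 196 mm between end walls (30 mm high). Cheeks 26 mm long at each end: slot 22 mm wide to 20 mm up, flaring to 36 mm at 34 mm up. Between them 144 mm is open for fingers.
- stand: Dark wooden stand, fixed, 112 x 198 mm, its flat top 16 mm above the table; origin: centre of its underside. The bars stand on its top along its x, side by side along its y, 48 mm apart, in notches 24 mm wide of two cross rails, which rise 34 mm above the top, 28 to 42 mm either side of the middle; the 56 mm between the rails is free for fingers.
- folding_rule (a point): Yellow folding rule, folded, 16 x 236 x 19 mm, lying loose on the table between stand and storage rack. Point: its centre; y along it. To be left alone.

How it is judged:
At the end, for the whole second after the job is handed in: Each of the four bars stands in the holder of its own length: centred within 12 mm along and 8 mm across the slot, its underside on the holder's floor within 4 mm, upright within 0.2 rad and in line with the slot within 0.15 rad, released and at rest (linear speed of each of bar_90_body, bar_120_body, bar_150_body, bar_180_body below 0.02 m/s and x of bar_90 in the frame of bay_90 between -0.012 and 0.012 m and y of bar_90 in the frame of bay_90 between -0.008 and 0.008 m and z of bar_90 in the frame of bay_90 between 0.021 and 0.029 m and angle between each of bar_90, bar_120, bar_150, bar_180's own z axis and vertical below 0.2 rad and angle between the x axis of bar_90 and the x axis of bay_90, either way round below 0.15 rad and x of bar_120 in the frame of bay_120 between -0.012 and 0.012 m and y of bar_120 in the frame of bay_120 between -0.008 and 0.008 m and z of bar_120 in the frame of bay_120 between 0.021 and 0.029 m and angle between the x axis of bar_120 and the x axis of bay_120, either way round below 0.15 rad and x of bar_150 in the frame of bay_150 between -0.012 and 0.012 m and y of bar_150 in the frame of bay_150 between -0.008 and 0.008 m and z of bar_150 in the frame of bay_150 between 0.021 and 0.029 m and angle between the x axis of bar_150 and the x axis of bay_150, either way round below 0.15 rad and x of bar_180 in the frame of bay_180 between -0.012 and 0.012 m and y of bar_180 in the frame of bay_180 between -0.008 and 0.008 m and z of bar_180 in the frame of bay_180 between 0.021 and 0.029 m and angle between the x axis of bar_180 and the x axis of bay_180, either way round below 0.15 rad); the robot touches nothing.
It fails at once if the folding rule is shifted by more than 30 mm (distance of folding_rule from where it was at the start of the episode above 0.03 m).
It also fails if it takes over 88 s, if anything falls off the work surface, if the arm or the gripper's body presses on something with over 40 N, if the wrist force passes 120 N, or if a joint passes its speed limit or range.

## Working session

There is one attempt and no reset: what is moved stays moved. The work goes in short steps, Python scripts to look and compute and a tool call to move; the robot and the scene stay as the last step left them, time stands still between calls to the robot, and variables do not carry over. Pictures are saved under pics/ and viewed, about 12 in all and at most 16, crops included, and the job is handed in when it is done.

Besides the shell and the picture viewer there is one more tool, called after ">>>" as name(argument=value, ...), one argument or row to a line, values as JSON. step_arm: Moves the arm, as the interface text tells. Its arguments: {"type":"object","properties":{"deltas":{"type":"array","items":{"type":"object","properties":{"gripper":{"type":"number"},"x":{"type":"number"},"y":{"type":"number"},"z":{"type":"number"},"wx":{"type":"number"},"wy":{"type":"number"},"wz":{"type":"number"}}}}},"required":["deltas"]}

```bash
mkdir -p pics; python3 - <<'E'
from cell import r
import cv2,numpy as np
s=r.state();print(s['t'],s['tcp_pos'],s['eef_rot'],s['opening'],r.tcp_to_grasp)
for c in('top','side'):
    im=r.grab_frame(c);cv2.imwrite(f'pics/{c}0.png',im[:,:,::-1])
    for n in ['bar_90','bar_120','bar_150','bar_180','bay_90','bay_120','bay_150','bay_180','stand','folding_rule']:
        print(c,n,[(np.round(d['location'],3).tolist(),round(d['p'],2)) for d in r.place_of(c,n)[:4]])
print(r.state()['t'])
E
```

```text
0.0 [0.2900076  0.58110641 0.23021296] [-7.20463247e-01 -3.05747817e+00  2.98209781e-03] 0.08521765457250904 -0.0187
top bar_90 [([0.499, -0.369, 0.043], 0.86), ([0.497, -0.467, 0.043], 0.82), ([0.501, -0.419, 0.04], 0.79), ([0.509, -0.323, 0.04], 0.56)]
top bar_120 [([0.499, -0.369, 0.043], 0.86), ([0.497, -0.467, 0.043], 0.82), ([0.501, -0.419, 0.04], 0.79), ([0.509, -0.323, 0.04], 0.56)]
top bar_150 [([0.499, -0.369, 0.043], 0.86), ([0.497, -0.467, 0.043], 0.82), ([0.501, -0.419, 0.04], 0.79), ([0.509, -0.323, 0.04], 0.56)]
top bar_180 [([0.499, -0.369, 0.043], 0.86), ([0.497, -0.467, 0.043], 0.82), ([0.501, -0.419, 0.04], 0.79), ([0.509, -0.323, 0.04], 0.56)]
top bay_90 [([0.507, -0.08, 0.015], 0.84), ([0.514, -0.224, 0.014], 0.84), ([0.509, -0.132, 0.018], 0.77), ([0.516, -0.176, 0.014], 0.69)]
top bay_120 [([0.507, -0.08, 0.015], 0.84), ([0.514, -0.224, 0.014], 0.84), ([0.509, -0.132, 0.018], 0.77), ([0.516, -0.176, 0.014], 0.69)]
top bay_150 [([0.507, -0.08, 0.015], 0.84), ([0.514, -0.224, 0.014], 0.84), ([0.509, -0.132, 0.018], 0.77), ([0.516, -0.176, 0.014], 0.69)]
top bay_1
[... 699 characters left out ...]
71, 0.039], 0.79), ([0.501, -0.322, 0.04], 0.66), ([0.501, -0.42, 0.04], 0.56)]
side bay_90 [([0.501, -0.077, 0.02], 0.74), ([0.51, -0.127, 0.016], 0.7), ([0.514, -0.225, 0.014], 0.61), ([0.514, -0.181, 0.013], 0.6)]
side bay_120 [([0.501, -0.077, 0.02], 0.74), ([0.51, -0.127, 0.016], 0.7), ([0.514, -0.225, 0.014], 0.61), ([0.514, -0.181, 0.013], 0.6)]
side bay_150 [([0.501, -0.077, 0.02], 0.74), ([0.51, -0.127, 0.016], 0.7), ([0.514, -0.225, 0.014], 0.61), ([0.514, -0.181, 0.013], 0.6)]
side bay_180 [([0.501, -0.077, 0.02], 0.74), ([0.51, -0.127, 0.016], 0.7), ([0.514, -0.225, 0.014], 0.61), ([0.514, -0.181, 0.013], 0.6)]
side stand [([0.502, -0.398, -0.002], 0.67)]
side folding_rule []
1.1
```

View pics/top0.png

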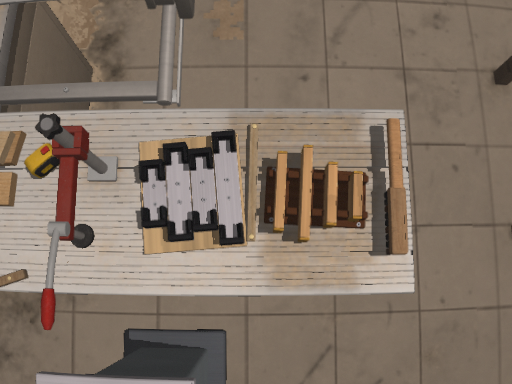

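View pics/side0.png

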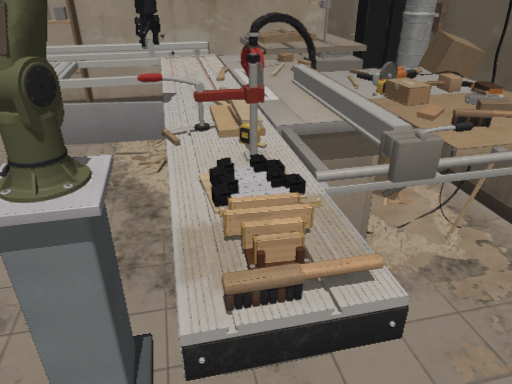

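```bash
cat > h.py <<'E'
from cell import r
import numpy as np,cv2
def ray(c,uv,cal=None):
    k=cal or r.get_calibration(c);uv=np.atleast_2d(np.float64(uv))
    K=np.array([[k['fx'],0,k['cx']],[0,k['fy'],k['cy']],[0,0,1.]])
    p=(uv-[k['cx'],k['cy']])/[k['fx'],k['fy']];q=p.copy()
    for _ in range(20): q=p/(1+k['k1']*(q**2).sum(1,keepdims=True))
    d=np.c_[q[:,0],-q[:,1],-np.ones(len(q))]
    T=np.array(k['pose']);return T[:3,3],d@T[:3,:3].T
def plane(c,uv,z,cal=None):
    o,d=ray(c,uv,cal);return o+d*((z-o[2])/d[:,2])[:,None]
def rect(c,mask,z,cal=None):
    n,l,st,_=cv2.connectedComponentsWithStats(mask.astype(np.uint8))
    m=l==1+np.argmax(st[1:,4])
    v,u=np.nonzero(m);P=plane(c,np.c_[u,v],z,cal)[:,:2]
    (cx,cy),(w,h),a=cv2.minAreaRect((P*1000).astype(np.float32))
    if w<h:w,h,a=h,w,a+90
    a=(a+90)%180-90
    return np.round([cx,cy,w,h,a],1)
E
python3 - <<'E'
from h import *
im=r.grab_frame('top')
print('cam',r.get_calibration('top')['pose'][:3,3],r.get_calibration('side')['pose'][:3,3])
for n,z in(('bar_90',.066),('bay_90',.016),('stand',.05),('folding_rule',.019)):
    for d in r.regions_of('top',n)[:5]: print(n,round(d['p'],2),rect('top',d['region'],z))
v,i=None,0
im=cv2.imread('pics/top0.png');sd=cv2.imread('pics/side0.png')
a=cv2.resize(im[100:330,0:260],None,fx=2.3,fy=2.3,interpolation=2);b=cv2.resize(sd[10:220,130:330],None,fx=2.52,fy=2.52,interpolation=2)
h=min(a.shape[0],b.shape[0]);o=np.hstack([a[:h],b[:h]]);print(o.shape);cv2.imwrite('pics/c1.png',cv2.resize(o,None,fx=.72,fy=.72))
c=cv2.resize(im[110:260,135:375],None,fx=3.3,fy=3.3,interpolation=2);cv2.imwrite('pics/c2.png',c)
E
```

```text
cam [ 0.33491188 -0.26742032  0.95245117] [ 0.33041955 -1.01755777  0.4610174 ]
bar_90 0.7 [ 498.8 -369.7  183.4   22.3   -3.6]
bar_90 0.67 [ 501.4 -322.7  154.5   20.1   -3.6]
bar_90 0.63 [ 495.8 -415.9  123.7   23.    -3.7]
bar_90 0.56 [ 492.5 -461.8   91.6   28.4   -2.7]
bay_90 0.95 [ 520.6 -224.   228.3   49.6    4.9]
bay_90 0.86 [508.3 -77.  135.6  54.2   4. ]
bay_90 0.82 [ 516.2 -175.5  167.2   51.5    5. ]
bay_90 0.56 [ 513.  -126.7  196.2   49.6    5. ]
stand 0.87 [ 489.1 -459.9  107.5   60.4   -4.2]
(529, 1102, 3)
```

View pics/c1.png

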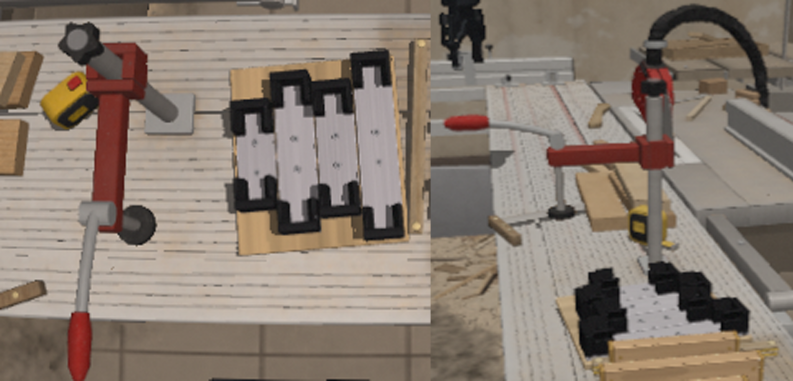

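View pics/c2.png

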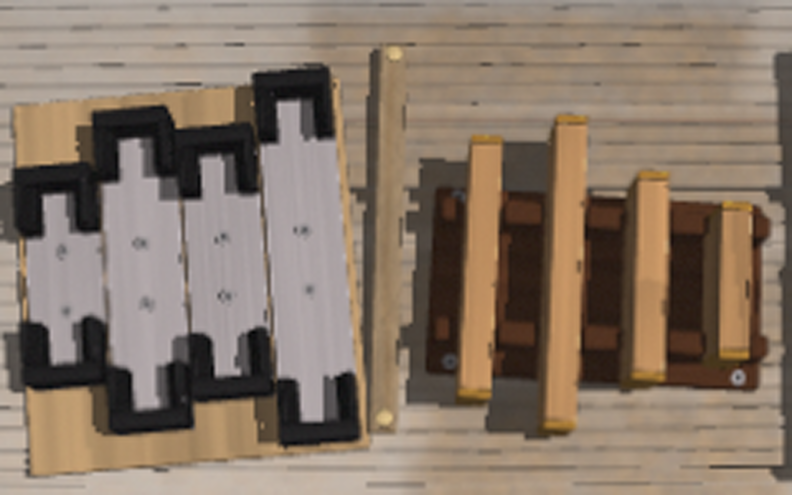

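```bash
python3 - <<'E'
from h import *
def tri(a,b):
    o1,d1=ray('top',a);o2,d2=ray('side',b);d1=d1[0];d2=d2[0]
    s=np.linalg.lstsq(np.c_[d1,-d2],o2-o1,rcond=None)[0];p=o1+s[0]*d1;q=o2+s[1]*d2
    return np.round((p+q)/2,3),round(np.linalg.norm(p-q),3)
print('knob',tri((47,126),(253.5,36)),'handle',tri((48.3,308.3),(149.8,77.3)),'base',plane('top',(103,168),.01))
print(np.round(plane('top',[(154.4,195.3),(178.5,192.9),(202.6,191.1),(227.6,188.9)],.016),4))
print('rule',np.round(plane('top',[(135+394/3.3,110+52/3.3),(135+384/3.3,110+418/3.3)],.019),4))
print(r.get_calibration('wrist')['pose'],r.state()['t'])
E
```

```text
knob (array([0.549, 0.008, 0.336]), np.float64(0.014)) handle (array([0.293, 0.029, 0.245]), np.float64(0.001)) base [[0.56011847 0.02712085 0.01      ]]
[[ 0.5033 -0.0812  0.016 ]
 [ 0.508  -0.1285  0.016 ]
 [ 0.5114 -0.1756  0.016 ]
 [ 0.5157 -0.2243  0.016 ]]
rule [[ 0.6433 -0.2769  0.019 ]
 [ 0.4222 -0.2703  0.019 ]]
[[ 4.46941280e-01 -8.56179554e-01 -2.59229751e-01  2.24372208e-01]
 [ 8.94563083e-01  4.27964133e-01  1.28854922e-01  6.13847854e-01]
 [ 6.18086558e-04 -2.89487949e-01  9.57181459e-01  3.73120814e-01]
 [ 0.00000000e+00  0.00000000e+00  0.00000000e+00  1.00000000e+00]] 1.35
```

```bash
cat >> h.py <<'E'
from scipy.spatial.transform import Rotation as Ro
def plan(wps,step=60,pose=None):
    """wps: (x,y,z mm, tool-x azimuth deg); prints groups of rows"""
    s=r.state()
    if pose is None: R=Ro.from_rotvec(s['eef_rot']);p=s['tcp_pos']*1000
    else: p,R=pose
    tgt=[]
    for x,y,z,a in wps:
        Re=Ro.from_matrix(np.array([[np.cos(t:=np.radians(a)),np.sin(t),0],[np.sin(t),-np.cos(t),0],[0,0,-1]]).T)
        p0,R0=(p,R) if not tgt else tgt[-1]
        rv=(R0.inv()*Re).as_rotvec();pe=np.array([x,y,z],float)
        n=int(max(1,np.ceil(np.linalg.norm(pe-p0)/step),np.ceil(np.linalg.norm(rv)/.18)))
        for i in range(1,n+1): tgt.append((p0+(pe-p0)*i/n,R0*Ro.from_rotvec(rv*i/n)))
    for g in range(0,len(tgt),5):
        for q,Q in tgt[g:g+5]:
            d=R.inv().apply(q-p);w=(R.inv()*Q).as_rotvec();print(np.round(d).astype(int).tolist(),np.round(w,2).tolist())
        p,R=tgt[min(g+4,len(tgt)-1)];print('--',np.round(p))
E
python3 -c "
from h import *
plan([(400,500,400,125),(560,300,440,95),(660,0,440,60),(620,-200,400,20),(500,-372,260,-3.6)])"
```

```text
[-34, -6, -42] [0.0, -0.0, 0.12]
[-67, -12, -84] [0.0, -0.0, 0.25]
[-101, -18, -126] [0.0, -0.0, 0.37]
[-135, -24, -169] [0.0, -0.0, 0.5]
[-181, -46, -177] [0.0, -0.0, 0.6]
-- [432. 460. 408.]
[-50, 9, -8] [-0.0, -0.0, 0.1]
[-101, 17, -16] [-0.0, -0.0, 0.21]
[-151, 26, -24] [-0.0, -0.0, 0.31]
[-202, 34, -32] [-0.0, -0.0, 0.42]
[-254, 25, -32] [-0.0, -0.0, 0.52]
-- [577. 250. 440.]
[-50, 17, 0] [0.0, 0.0, 0.1]
[-100, 35, 0] [0.0, 0.0, 0.2]
[-149, 52, 0] [0.0, 0.0, 0.31]
[-199, 70, 0] [0.0, 0.0, 0.41]
[-249, 87, 0] [0.0, 0.0, 0.51]
-- [660.   0. 440.]
[-48, 16, 10] [-0.0, 0.0, 0.17]
[-97, 33, 20] [-0.0, 0.0, 0.35]
[-145, 49, 30] [-0.0, 0.0, 0.52]
[-193, 65, 40] [-0.0, 0.0, 0.7]
[-235, 62, 68] [-0.0, 0.0, 0.78]
-- [ 596. -234.  372.]
[-32, 27, 28] [0.0, -0.0, 0.08]
[-64, 54, 56] [0.0, -0.0, 0.16]
[-97, 81, 84] [0.0, -0.0, 0.25]
[-129, 107, 112] [0.0, -0.0, 0.33]
-- [ 500. -372.  260.]
```

>>> step_arm(
  deltas=[
    {"x": -34, "y": -6, "z": -42, "wz": 0.12, "gripper": 36},
    {"x": -67, "y": -12, "z": -84, "wz": 0.25, "gripper": 36},
    {"x": -101, "y": -18, "z": -126, "wz": 0.37, "gripper": 36},
    {"x": -135, "y": -24, "z": -169, "wz": 0.5, "gripper": 36},
    {"x": -181, "y": -46, "z": -177, "wz": 0.6, "gripper": 36},
  ],
)

```text
$.deltas[0]: bad value
```

>>> step_arm(
  deltas=[
    {"x": -50, "y": 9, "z": -8, "wz": 0.1, "gripper": 36},
    {"x": -101, "y": 17, "z": -16, "wz": 0.21, "gripper": 36},
    {"x": -151, "y": 26, "z": -24, "wz": 0.31, "gripper": 36},
    {"x": -202, "y": 34, "z": -32, "wz": 0.42, "gripper": 36},
    {"x": -254, "y": 25, "z": -32, "wz": 0.52, "gripper": 36},
  ],
)

```text
$.deltas[0]: bad value
```

>>> step_arm(
  deltas=[
    {"x": -34, "y": -6, "z": -42, "wx": 0, "wy": 0, "wz": 0.12, "gripper": 36},
    {"x": -67, "y": -12, "z": -84, "wx": 0, "wy": 0, "wz": 0.25, "gripper": 36},
    {"x": -101, "y": -18, "z": -126, "wx": 0, "wy": 0, "wz": 0.37, "gripper": 36},
    {"x": -135, "y": -24, "z": -169, "wx": 0, "wy": 0, "wz": 0.5, "gripper": 36},
    {"x": -181, "y": -46, "z": -177, "wx": 0, "wy": 0, "wz": 0.6, "gripper": 36},
  ],
)

```text
t: 1.98
tcp_pos: [0.4322, 0.4608, 0.4119]
eef_rot: [1.593, 2.708, 0.009]
wrist_force: [-0.4, 0.5, -0.5]
opening: 0.0362
```

All keys are required. Continuing.

>>> step_arm(
  deltas=[
    {"x": -50, "y": 9, "z": -8, "wx": 0, "wy": 0, "wz": 0.1, "gripper": 36},
    {"x": -101, "y": 17, "z": -16, "wx": 0, "wy": 0, "wz": 0.21, "gripper": 36},
    {"x": -151, "y": 26, "z": -24, "wx": 0, "wy": 0, "wz": 0.31, "gripper": 36},
    {"x": -202, "y": 34, "z": -32, "wx": 0, "wy": 0, "wz": 0.42, "gripper": 36},
    {"x": -254, "y": 25, "z": -32, "wx": 0, "wy": 0, "wz": 0.52, "gripper": 36},
  ],
)

```text
t: 2.6
tcp_pos: [0.5783, 0.2489, 0.4403]
eef_rot: [2.238, 2.204, 0.001]
wrist_force: [0.2, 0.2, -0.7]
opening: 0.0359
```

>>> step_arm(
  deltas=[
    {"x": -50, "y": 17, "z": 0, "wx": 0, "wy": 0, "wz": 0.1, "gripper": 36},
    {"x": -100, "y": 35, "z": 0, "wx": 0, "wy": 0, "wz": 0.2, "gripper": 36},
    {"x": -149, "y": 52, "z": 0, "wx": 0, "wy": 0, "wz": 0.31, "gripper": 36},
    {"x": -199, "y": 70, "z": 0, "wx": 0, "wy": 0, "wz": 0.41, "gripper": 36},
    {"x": -249, "y": 87, "z": 0, "wx": 0, "wy": 0, "wz": 0.51, "gripper": 36},
  ],
)

```text
t: 3.22
tcp_pos: [0.6614, -0.0016, 0.4405]
eef_rot: [-2.722, -1.569, -0.001]
wrist_force: [1.0, -0.2, 0.1]
opening: 0.0359
```

>>> step_arm(
  deltas=[
    {"x": -48, "y": 16, "z": 10, "wx": 0, "wy": 0, "wz": 0.17, "gripper": 36},
    {"x": -97, "y": 33, "z": 20, "wx": 0, "wy": 0, "wz": 0.35, "gripper": 36},
    {"x": -145, "y": 49, "z": 30, "wx": 0, "wy": 0, "wz": 0.52, "gripper": 36},
    {"x": -193, "y": 65, "z": 40, "wx": 0, "wy": 0, "wz": 0.7, "gripper": 36},
    {"x": -235, "y": 62, "z": 68, "wx": 0, "wy": 0, "wz": 0.78, "gripper": 36},
  ],
)

```text
t: 3.85
tcp_pos: [0.5975, -0.2377, 0.3727]
eef_rot: [3.112, 0.412, 0.003]
wrist_force: [0.1, -0.1, -0.6]
opening: 0.0362
```

>>> step_arm(
  deltas=[
    {"x": -32, "y": 27, "z": 28, "wx": 0, "wy": 0, "wz": 0.08, "gripper": 36},
    {"x": -64, "y": 54, "z": 56, "wx": 0, "wy": 0, "wz": 0.16, "gripper": 36},
    {"x": -97, "y": 81, "z": 84, "wx": 0, "wy": 0, "wz": 0.25, "gripper": 36},
    {"x": -129, "y": 107, "z": 112, "wx": 0, "wy": 0, "wz": 0.33, "gripper": 36},
  ],
)

```text
t: 4.35
tcp_pos: [0.5009, -0.3731, 0.2597]
eef_rot: [-3.14, 0.1, -0.001]
wrist_force: [0.1, -0.0, 0.1]
opening: 0.036
```

```bash
python3 - <<'E'
from h import *
s=r.state();print(s['t'],s['tcp_pos'],s['eef_rot'],np.round(s['joint_pos'],2))
cal=r.get_calibration('wrist');im=r.grab_frame('wrist');cv2.imwrite('pics/w1.png',im[:,:,::-1])
for d in r.regions_of('wrist','bar_90')[:5]: print(round(d['p'],2),rect('wrist',d['region'],.066,cal))
plan([(500,-372,90,-3.6),(500,-372,31,-3.6)])
E
```

```text
4.35 [ 0.50086642 -0.37307498  0.25967392] [-3.13992886e+00  9.99265471e-02 -1.31427169e-03] [-0.04  0.31  0.8   1.5  -0.23  1.42 -0.86]
0.92 [ 498.4 -461.8   93.6   30.1   -2.6]
0.73 [ 505.  -326.7  147.7   23.9   -3.4]
0.62 [ 502.2 -372.6  178.4   18.7   -3.6]
0.57 [ 500.5 -418.1  120.8   24.2   -4.2]
[2, -2, 56] [0.0, 0.0, -0.0]
[3, -3, 112] [0.0, 0.0, -0.01]
[5, -5, 168] [0.0, 0.01, -0.01]
[5, -5, 227] [0.0, 0.01, -0.01]
-- [ 500. -372.   31.]
```

View pics/w1.png

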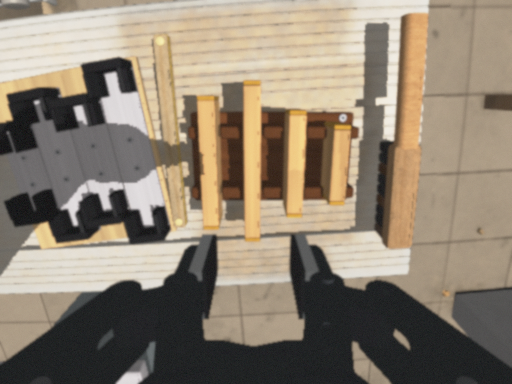

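>>> step_arm(
  deltas=[
    {"x": 1, "y": -1, "z": 56, "wx": 0, "wy": 0, "wz": 0, "gripper": 36},
    {"x": 2, "y": -2, "z": 112, "wx": 0, "wy": 0, "wz": 0, "gripper": 36},
    {"x": 3, "y": -3, "z": 160, "wx": 0, "wy": 0, "wz": 0, "gripper": 36},
    {"x": 3, "y": -3, "z": 170, "wx": 0, "wy": 0, "wz": 0, "gripper": 36},
  ],
)

```text
t: 4.95
tcp_pos: [0.5037, -0.3671, 0.0873]
eef_rot: [-3.137, 0.094, 0.008]
wrist_force: [-0.5, -0.1, -0.3]
opening: 0.036
```

```bash
python3 - <<'E'
from h import *
s=r.state();print(s['t'],s['tcp_pos'],s['eef_rot'],Ro.from_rotvec(s['eef_rot']).as_matrix().round(3).tolist())
plan([(501,-372,31,-3.6)])
E
```

```text
4.95 [ 0.50372441 -0.36713035  0.08725795] [-3.13709732  0.09389563  0.0078095 ] [[0.998, -0.06, -0.005], [-0.06, -0.998, 0.003], [-0.005, -0.003, -1.0]]
[-2, 5, 56] [-0.0, 0.01, 0.0]
-- [ 501. -372.   31.]
```

>>> step_arm(
  deltas=[
    {"x": -2, "y": 5, "z": 10, "wx": 0, "wy": 0, "wz": 0, "gripper": 36},
    {"x": -2, "y": 5, "z": 10, "wx": 0, "wy": 0, "wz": 0, "gripper": 36},
  ],
)

```text
t: 5.2
tcp_pos: [0.5028, -0.3756, 0.0817]
eef_rot: [3.139, -0.098, 0.003]
wrist_force: [0.5, -0.8, -0.3]
opening: 0.0364
```

```bash
python3 - <<'E'
from h import *
for i in range(3):
    s=r.state();print(s['t'],s['tcp_pos'],s['eef_rot'])
    im=r.grab_frame('wrist')
cv2.imwrite('pics/w2.png',im[:,:,::-1])
E
```

```text
5.2 [ 0.50281882 -0.37561083  0.08169827] [ 3.13867451e+00 -9.75504923e-02  2.52613893e-03]
5.25 [ 0.50319639 -0.3754647   0.08205714] [ 3.13873689 -0.0973485   0.0037447 ]
5.3 [ 0.5033947  -0.37526677  0.08214996] [ 3.13879228 -0.09675755  0.00424154]
```

View pics/w2.png

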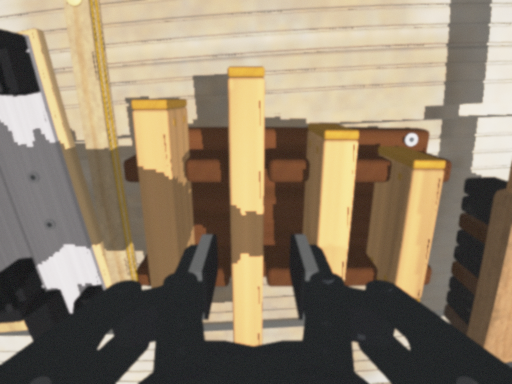

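>>> step_arm(
  deltas=[
    {"x": -2, "y": -3, "z": 20, "wx": 0, "wy": 0, "wz": 0, "gripper": 36},
    {"x": -2, "y": -3, "z": 51, "wx": 0, "wy": 0, "wz": 0, "gripper": 36},
    {"x": -2, "y": -3, "z": 51, "wx": 0, "wy": 0, "wz": 0, "gripper": 36},
    {"x": -2, "y": -3, "z": 51, "wx": 0, "wy": 0, "wz": 0, "gripper": 10},
    {"x": -2, "y": -3, "z": 51, "wx": 0, "wy": 0, "wz": 0, "gripper": 10},
  ],
)

```text
t: 5.98
tcp_pos: [0.5009, -0.3714, 0.0301]
eef_rot: [3.14, -0.096, 0.001]
wrist_force: [0.1, 0.8, -1.2]
opening: 0.0176
```

>>> step_arm(
  deltas=[
    {"x": 0, "y": 0, "z": 0, "wx": 0, "wy": 0, "wz": 0, "gripper": 10},
  ],
)

```text
t: 6.1
tcp_pos: [0.5009, -0.3712, 0.0298]
eef_rot: [3.14, -0.096, 0.001]
wrist_force: [0.7, 1.0, -0.1]
opening: 0.0176
```

```bash
cat > edit.py <<'E'
s=open('h.py').read()
s=s.replace("R=Ro.from_rotvec(s['eef_rot']);p=","v=s['eef_rot'];a0=2*np.arctan2(v[1],v[0]);R=Ro.from_matrix(np.array([[np.cos(a0),np.sin(a0),0],[np.sin(a0),-np.cos(a0),0],[0,0,-1]]).T);p=")
open('h.py','w').write(s)
E
python3 edit.py; python3 -c "
from h import *
plan([(501,-371,120,-3.6),(515,-224,125,5),(515,-224,85,5)])"
```

```text
[0, 0, -45] [0.0, 0.0, 0.0]
[0, 0, -90] [0.0, 0.0, 0.0]
[2, -49, -92] [0.0, 0.0, -0.05]
[3, -99, -94] [0.0, 0.0, -0.1]
[5, -148, -95] [0.0, 0.0, -0.15]
-- [ 515. -224.  125.]
[0, 0, 40] [0.0, 0.0, 0.0]
-- [ 515. -224.   85.]
```

>>> step_arm(
  deltas=[
    {"x": 0, "y": 0, "z": -45, "wx": 0, "wy": 0, "wz": 0, "gripper": 10},
    {"x": 0, "y": 0, "z": -90, "wx": 0, "wy": 0, "wz": 0, "gripper": 10},
    {"x": 2, "y": -49, "z": -92, "wx": 0, "wy": 0, "wz": -0.05, "gripper": 10},
    {"x": 3, "y": -99, "z": -94, "wx": 0, "wy": 0, "wz": -0.1, "gripper": 10},
    {"x": 5, "y": -148, "z": -95, "wx": 0, "wy": 0, "wz": -0.15, "gripper": 10},
  ],
)

```text
t: 6.72
tcp_pos: [0.5148, -0.2222, 0.1248]
eef_rot: [-3.138, -0.141, -0.001]
wrist_force: [-0.0, -0.2, -2.5]
opening: 0.0176
```

>>> step_arm(
  deltas=[
    {"x": 0, "y": 0, "z": 20, "wx": 0, "wy": 0, "wz": 0, "gripper": 10},
    {"x": 0, "y": 0, "z": 25, "wx": 0, "wy": 0, "wz": 0, "gripper": 10},
  ],
)

```text
t: 6.98
tcp_pos: [0.5137, -0.2237, 0.0982]
eef_rot: [-3.138, -0.139, 0.003]
wrist_force: [0.2, -0.4, -2.0]
opening: 0.017
```

```bash
python3 - <<'E'
from h import *
s=r.state();im=r.grab_frame('wrist');s=r.state();print(s['t'],s['tcp_pos'],s['eef_rot'],s['opening'],s['joint_pos'].round(2))
cv2.imwrite('pics/w3.png',im[:,:,::-1])
plan([(515,-224,31,5)])
E
```

```text
7.025 [ 0.5133891  -0.22460691  0.09805746] [ 3.13839991  0.13678574 -0.0037246 ] 0.017149402830474073 [-0.25  0.28  0.71  1.85 -0.21  1.08 -0.94]
[1, 0, 34] [0.0, 0.0, -0.0]
[2, 0, 67] [0.0, 0.0, -0.0]
-- [ 515. -224.   31.]
```

View pics/w3.png

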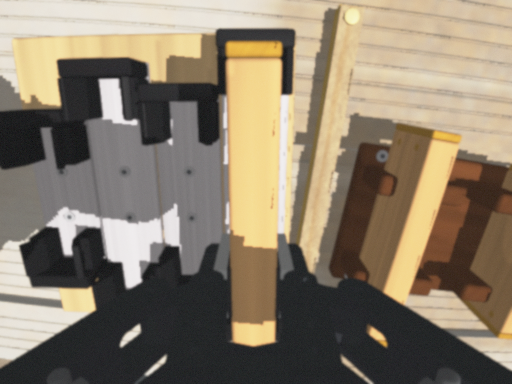

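>>> step_arm(
  deltas=[
    {"x": 1, "y": 0, "z": 35, "wx": 0, "wy": 0, "wz": 0, "gripper": 10},
    {"x": 1, "y": 0, "z": 60, "wx": 0, "wy": 0, "wz": 0, "gripper": 10},
    {"x": 1, "y": 0, "z": 66, "wx": 0, "wy": 0, "wz": 0, "gripper": 10},
    {"x": 1, "y": 0, "z": 66, "wx": 0, "wy": 0, "wz": 0, "gripper": 10},
  ],
)

```text
t: 7.52
tcp_pos: [0.5157, -0.225, 0.0337]
eef_rot: [3.138, 0.136, -0.0]
wrist_force: [-0.5, 0.4, -1.6]
opening: 0.0173
```

>>> step_arm(
  deltas=[
    {"x": 0, "y": 0, "z": 3, "wx": 0, "wy": 0, "wz": 0, "gripper": 10},
    {"x": 0, "y": 0, "z": 3, "wx": 0, "wy": 0, "wz": 0, "gripper": 36},
    {"x": 0, "y": 0, "z": 3, "wx": 0, "wy": 0, "wz": 0, "gripper": 36},
    {"x": 0, "y": 0, "z": 3, "wx": 0, "wy": 0, "wz": 0, "gripper": 36},
    {"x": 0, "y": 0, "z": -50, "wx": 0, "wy": 0, "wz": 0, "gripper": 36},
  ],
)

```text
t: 8.15
tcp_pos: [0.5129, -0.222, 0.0806]
eef_rot: [-3.137, -0.14, 0.013]
wrist_force: [0.7, 0.8, -0.1]
opening: 0.0362
```

```bash
python3 -c "
from h import *
plan([(515,-224,110,5),(503,-324,110,-3.6),(503,-324,70,-3.6)])"
```

```text
[2, 2, -29] [0.0, 0.0, 0.0]
[-9, 51, -29] [0.0, 0.0, 0.08]
[-19, 101, -29] [0.0, 0.0, 0.15]
[-19, 101, 11] [0.0, 0.0, 0.15]
-- [ 503. -324.   70.]
```

>>> step_arm(
  deltas=[
    {"x": 2, "y": 2, "z": -29, "wx": 0, "wy": 0, "wz": 0, "gripper": 36},
    {"x": -9, "y": 51, "z": -29, "wx": 0, "wy": 0, "wz": 0.08, "gripper": 36},
    {"x": -19, "y": 101, "z": -29, "wx": 0, "wy": 0, "wz": 0.15, "gripper": 36},
    {"x": -19, "y": 101, "z": -3, "wx": 0, "wy": 0, "wz": 0.15, "gripper": 36},
    {"x": -19, "y": 101, "z": -3, "wx": 0, "wy": 0, "wz": 0.15, "gripper": 36},
  ],
)

```text
t: 8.78
tcp_pos: [0.5043, -0.3253, 0.0847]
eef_rot: [-3.138, 0.097, 0.006]
wrist_force: [-0.4, -0.0, 0.5]
opening: 0.0358
```

```bash
python3 - <<'E'
from h import *
im=r.grab_frame('wrist');im=r.grab_frame('wrist');cv2.imwrite('pics/w4.png',im[:,:,::-1])
s=r.state();print(s['t'],s['tcp_pos'],s['eef_rot'])
plan([(503,-324,31,-3.6)])
E
```

```text
8.875 [ 0.50620919 -0.32510083  0.08653835] [-3.13961525e+00  9.42688354e-02  9.50408742e-05]
[-3, -1, 56] [0.0, 0.0, 0.0]
-- [ 503. -324.   31.]
```

View pics/w4.png

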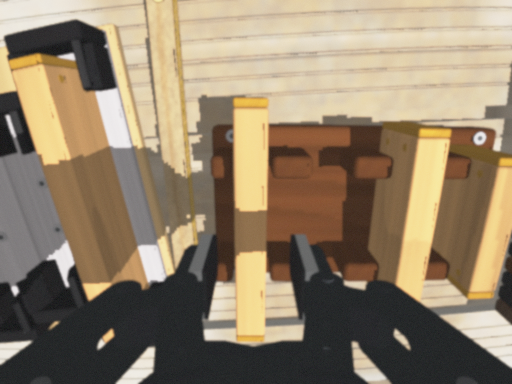

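>>> step_arm(
  deltas=[
    {"x": -3, "y": -1, "z": 40, "wx": 0, "wy": 0, "wz": 0, "gripper": 36},
    {"x": -3, "y": -1, "z": 55, "wx": 0, "wy": 0, "wz": 0, "gripper": 36},
    {"x": -3, "y": -1, "z": 55, "wx": 0, "wy": 0, "wz": 0, "gripper": 36},
    {"x": -3, "y": -1, "z": 55, "wx": 0, "wy": 0, "wz": 0, "gripper": 10},
    {"x": -3, "y": -1, "z": 55, "wx": 0, "wy": 0, "wz": 0, "gripper": 10},
  ],
)

```text
t: 9.5
tcp_pos: [0.504, -0.3252, 0.0328]
eef_rot: [3.139, -0.096, 0.004]
wrist_force: [0.3, -0.2, 2.8]
opening: 0.0175
```

>>> step_arm(
  deltas=[
    {"x": 0, "y": 0, "z": 0, "wx": 0, "wy": 0, "wz": 0, "gripper": 10},
  ],
)

```text
t: 9.62
tcp_pos: [0.504, -0.3252, 0.0328]
eef_rot: [3.139, -0.096, 0.004]
wrist_force: [-0.5, 0.7, 5.4]
opening: 0.0172
```

```bash
python3 -c "
from h import *
print(r.state()['tcp_pos'])
plan([(502,-324,125,-3.6),(508,-128,130,5),(508,-128,95,5)])"
```

```text
[ 0.50399911 -0.32522648  0.03276203]
[-1, -1, -46] [0.0, 0.0, 0.0]
[-2, -1, -92] [0.0, 0.0, 0.0]
[-4, -50, -93] [0.0, 0.0, -0.04]
[-5, -99, -95] [0.0, 0.0, -0.07]
[-7, -148, -96] [0.0, 0.0, -0.11]
-- [ 506. -177.  129.]
[4, -49, -1] [0.0, 0.0, -0.04]
[4, -49, 34] [0.0, 0.0, -0.04]
-- [ 508. -128.   95.]
```

>>> step_arm(
  deltas=[
    {"x": 0, "y": 0, "z": -46, "wx": 0, "wy": 0, "wz": 0, "gripper": 10},
    {"x": -2, "y": -1, "z": -92, "wx": 0, "wy": 0, "wz": 0, "gripper": 10},
    {"x": -4, "y": -50, "z": -93, "wx": 0, "wy": 0, "wz": -0.04, "gripper": 10},
    {"x": -5, "y": -99, "z": -95, "wx": 0, "wy": 0, "wz": -0.07, "gripper": 10},
    {"x": -7, "y": -148, "z": -96, "wx": 0, "wy": 0, "wz": -0.11, "gripper": 10},
  ],
)

```text
t: 10.25
tcp_pos: [0.5048, -0.1751, 0.1275]
eef_rot: [-3.14, -0.078, -0.001]
wrist_force: [0.4, 0.7, -1.1]
opening: 0.0171
```

>>> step_arm(
  deltas=[
    {"x": 4, "y": -49, "z": 0, "wx": 0, "wy": 0, "wz": -0.04, "gripper": 10},
    {"x": 4, "y": -49, "z": 25, "wx": 0, "wy": 0, "wz": -0.04, "gripper": 10},
    {"x": 4, "y": -49, "z": 25, "wx": 0, "wy": 0, "wz": -0.04, "gripper": 10},
  ],
)

```text
t: 10.62
tcp_pos: [0.5049, -0.1268, 0.1009]
eef_rot: [-3.138, -0.141, 0.006]
wrist_force: [-0.8, -0.3, -0.4]
opening: 0.0173
```

```bash
python3 - <<'E'
from h import *
im=r.grab_frame('wrist');im=r.grab_frame('wrist');cv2.imwrite('pics/w5.png',im[:,:,::-1])
s=r.state();print(s['t'],s['tcp_pos'],s['eef_rot'],s['opening'],s['wrist_force'])
plan([(508,-128,34,5)])
E
```

```text
10.725 [ 0.50630987 -0.12839998  0.10264844] [ 3.13813149e+00  1.36928522e-01 -3.50377713e-04] 0.017128751495286625 [ 0.31152653 -0.21731835  0.12426008]
[1, 0, 34] [0.0, 0.0, -0.0]
[2, 0, 69] [0.0, 0.0, -0.0]
-- [ 508. -128.   34.]
```

View pics/w5.png

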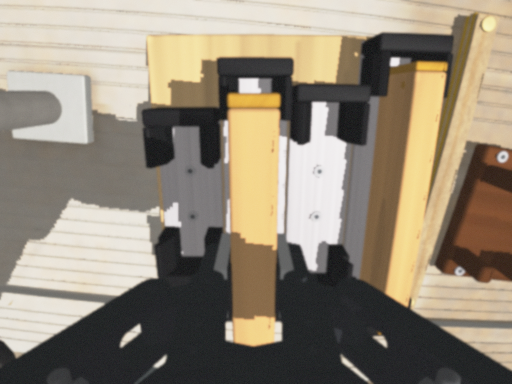

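>>> step_arm(
  deltas=[
    {"x": 2, "y": 0, "z": 35, "wx": 0, "wy": 0, "wz": 0, "gripper": 10},
    {"x": 2, "y": 0, "z": 60, "wx": 0, "wy": 0, "wz": 0, "gripper": 10},
    {"x": 2, "y": 0, "z": 67, "wx": 0, "wy": 0, "wz": 0, "gripper": 10},
    {"x": 2, "y": 0, "z": 67, "wx": 0, "wy": 0, "wz": 0, "gripper": 10},
  ],
)

```text
t: 11.22
tcp_pos: [0.5089, -0.1281, 0.0359]
eef_rot: [3.138, 0.137, 0.001]
wrist_force: [0.4, 0.1, -0.5]
opening: 0.0173
```

>>> step_arm(
  deltas=[
    {"x": 0, "y": 0, "z": 3, "wx": 0, "wy": 0, "wz": 0, "gripper": 10},
    {"x": 0, "y": 0, "z": 3, "wx": 0, "wy": 0, "wz": 0, "gripper": 36},
    {"x": 0, "y": 0, "z": 3, "wx": 0, "wy": 0, "wz": 0, "gripper": 36},
    {"x": 0, "y": 0, "z": 3, "wx": 0, "wy": 0, "wz": 0, "gripper": 36},
    {"x": 0, "y": 0, "z": -50, "wx": 0, "wy": 0, "wz": 0, "gripper": 36},
  ],
)

```text
t: 11.85
tcp_pos: [0.5053, -0.1264, 0.0827]
eef_rot: [-3.138, -0.14, 0.013]
wrist_force: [0.0, 0.5, 1.1]
opening: 0.0363
```

```bash
python3 -c "
from h import *
plan([(508,-128,115,5),(499,-418,115,-3.6),(499,-418,86,-3.6)])"
```

```text
[3, 2, -32] [0.0, 0.0, 0.0]
[-4, 59, -32] [0.0, 0.0, 0.03]
[-11, 117, -32] [0.0, 0.0, 0.06]
[-18, 175, -32] [0.0, 0.0, 0.09]
[-25, 232, -32] [0.0, 0.0, 0.12]
-- [ 501. -360.  115.]
[0, 58, 0] [0.0, 0.0, 0.03]
[0, 58, 29] [0.0, 0.0, 0.03]
-- [ 499. -418.   86.]
```

>>> step_arm(
  deltas=[
    {"x": 3, "y": 2, "z": -32, "wx": 0, "wy": 0, "wz": 0, "gripper": 36},
    {"x": -4, "y": 59, "z": -32, "wx": 0, "wy": 0, "wz": 0.03, "gripper": 36},
    {"x": -11, "y": 117, "z": -32, "wx": 0, "wy": 0, "wz": 0.06, "gripper": 36},
    {"x": -18, "y": 175, "z": -32, "wx": 0, "wy": 0, "wz": 0.09, "gripper": 36},
    {"x": -25, "y": 232, "z": -32, "wx": 0, "wy": 0, "wz": 0.12, "gripper": 36},
  ],
)

```text
t: 12.48
tcp_pos: [0.5044, -0.3621, 0.1175]
eef_rot: [-3.141, 0.049, -0.001]
wrist_force: [0.1, -0.3, 0.9]
opening: 0.0359
```

>>> step_arm(
  deltas=[
    {"x": 0, "y": 59, "z": 0, "wx": 0, "wy": 0, "wz": 0.03, "gripper": 36},
    {"x": 0, "y": 59, "z": 29, "wx": 0, "wy": 0, "wz": 0.03, "gripper": 36},
    {"x": 0, "y": 59, "z": 29, "wx": 0, "wy": 0, "wz": 0.03, "gripper": 36},
  ],
)

```text
t: 12.85
tcp_pos: [0.5008, -0.4186, 0.0859]
eef_rot: [-3.137, 0.098, 0.007]
wrist_force: [-0.1, 0.1, -0.6]
opening: 0.0362
```

```bash
python3 - <<'E'
from h import *
im=r.grab_frame('wrist');im=r.grab_frame('wrist');cv2.imwrite('pics/w6.png',im[:,:,::-1])
s=r.state();print(s['t'],s['tcp_pos'],s['eef_rot'])
plan([(498,-419,31,-3.6)])
E
```

```text
12.95 [ 0.50292629 -0.41855217  0.08845193] [-3.13938674e+00  9.39573445e-02  1.77840120e-04]
[-5, 1, 57] [0.0, 0.0, 0.0]
-- [ 498. -419.   31.]
```

View pics/w6.png

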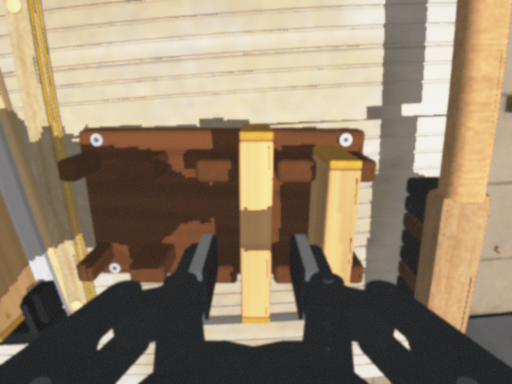

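>>> step_arm(
  deltas=[
    {"x": -4, "y": 1, "z": 40, "wx": 0, "wy": 0, "wz": 0, "gripper": 36},
    {"x": -4, "y": 1, "z": 57, "wx": 0, "wy": 0, "wz": 0, "gripper": 36},
    {"x": -4, "y": 1, "z": 57, "wx": 0, "wy": 0, "wz": 0, "gripper": 36},
    {"x": -4, "y": 1, "z": 57, "wx": 0, "wy": 0, "wz": 0, "gripper": 10},
    {"x": -4, "y": 1, "z": 57, "wx": 0, "wy": 0, "wz": 0, "gripper": 10},
  ],
)

```text
t: 13.58
tcp_pos: [0.4994, -0.4209, 0.033]
eef_rot: [3.139, -0.096, 0.004]
wrist_force: [0.7, 0.1, 3.4]
opening: 0.0175
```

>>> step_arm(
  deltas=[
    {"x": 0, "y": 0, "z": 0, "wx": 0, "wy": 0, "wz": 0, "gripper": 10},
  ],
)

```text
t: 13.7
tcp_pos: [0.4994, -0.4209, 0.0329]
eef_rot: [3.139, -0.096, 0.004]
wrist_force: [-0.2, 0.2, 6.3]
opening: 0.0172
```

```bash
python3 -c "
from h import *
print(r.state()['tcp_pos'])
plan([(498,-419,125,-3.6),(512,-176,130,5),(512,-176,103,5)])"
```

```text
[ 0.49938903 -0.4208872   0.03294009]
[-1, -1, -46] [0.0, 0.0, 0.0]
[-2, -2, -92] [0.0, 0.0, 0.0]
[-2, -50, -93] [0.0, 0.0, -0.03]
[-2, -99, -94] [0.0, 0.0, -0.06]
[-2, -148, -95] [0.0, 0.0, -0.09]
-- [ 506. -273.  128.]
[4, -49, -1] [0.0, 0.0, -0.03]
[8, -97, -2] [0.0, 0.0, -0.06]
[8, -97, 25] [0.0, 0.0, -0.06]
-- [ 512. -176.  103.]
```

>>> step_arm(
  deltas=[
    {"x": 0, "y": 0, "z": -46, "wx": 0, "wy": 0, "wz": 0, "gripper": 10},
    {"x": -1, "y": -2, "z": -92, "wx": 0, "wy": 0, "wz": 0, "gripper": 10},
    {"x": -2, "y": -50, "z": -93, "wx": 0, "wy": 0, "wz": -0.03, "gripper": 10},
    {"x": -2, "y": -99, "z": -94, "wx": 0, "wy": 0, "wz": -0.06, "gripper": 10},
    {"x": -2, "y": -148, "z": -95, "wx": 0, "wy": 0, "wz": -0.09, "gripper": 10},
  ],
)

```text
t: 14.32
tcp_pos: [0.505, -0.2709, 0.1262]
eef_rot: [-3.141, -0.046, 0.0]
wrist_force: [0.2, -0.1, -0.5]
opening: 0.017
```

>>> step_arm(
  deltas=[
    {"x": 4, "y": -49, "z": 0, "wx": 0, "wy": 0, "wz": -0.03, "gripper": 10},
    {"x": 8, "y": -97, "z": 0, "wx": 0, "wy": 0, "wz": -0.06, "gripper": 10},
    {"x": 8, "y": -97, "z": 20, "wx": 0, "wy": 0, "wz": -0.06, "gripper": 10},
    {"x": 8, "y": -97, "z": 20, "wx": 0, "wy": 0, "wz": -0.06, "gripper": 10},
  ],
)

```text
t: 14.82
tcp_pos: [0.5092, -0.1744, 0.1051]
eef_rot: [-3.138, -0.141, 0.005]
wrist_force: [-0.5, -0.5, -1.0]
opening: 0.0167
```

```bash
python3 - <<'E'
from h import *
im=r.grab_frame('wrist');im=r.grab_frame('wrist');cv2.imwrite('pics/w7.png',im[:,:,::-1])
s=r.state();print(s['t'],s['tcp_pos'],s['eef_rot'],s['opening'],s['wrist_force'])
plan([(512,-176,34,5)])
E
```

```text
14.925 [ 0.51023237 -0.17618804  0.10655655] [ 3.13814428e+00  1.36955307e-01 -4.39125180e-04] 0.017482902624202212 [ 0.3475289  -0.660181   -1.74953539]
[1, 0, 36] [0.0, 0.0, -0.0]
[2, 0, 73] [0.0, 0.0, -0.0]
-- [ 512. -176.   34.]
```

View pics/w7.png

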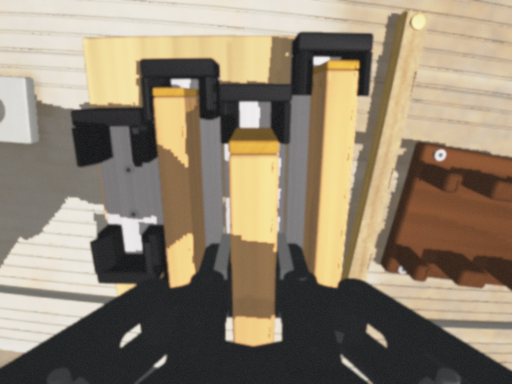

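>>> step_arm(
  deltas=[
    {"x": 2, "y": 0, "z": 35, "wx": 0, "wy": 0, "wz": 0, "gripper": 10},
    {"x": 2, "y": 0, "z": 63, "wx": 0, "wy": 0, "wz": 0, "gripper": 10},
    {"x": 2, "y": 0, "z": 71, "wx": 0, "wy": 0, "wz": 0, "gripper": 10},
    {"x": 2, "y": 0, "z": 71, "wx": 0, "wy": 0, "wz": 0, "gripper": 10},
  ],
)

```text
t: 15.42
tcp_pos: [0.5127, -0.1759, 0.0358]
eef_rot: [3.138, 0.138, 0.0]
wrist_force: [0.1, 0.3, -1.8]
opening: 0.0175
```

>>> step_arm(
  deltas=[
    {"x": 0, "y": 0, "z": 3, "wx": 0, "wy": 0, "wz": 0, "gripper": 10},
    {"x": 0, "y": 0, "z": 3, "wx": 0, "wy": 0, "wz": 0, "gripper": 32},
    {"x": 0, "y": 0, "z": 3, "wx": 0, "wy": 0, "wz": 0, "gripper": 32},
    {"x": 0, "y": 0, "z": 3, "wx": 0, "wy": 0, "wz": 0, "gripper": 32},
    {"x": 0, "y": 0, "z": -50, "wx": 0, "wy": 0, "wz": 0, "gripper": 32},
  ],
)

```text
t: 16.05
tcp_pos: [0.5096, -0.1739, 0.0827]
eef_rot: [-3.138, -0.14, 0.013]
wrist_force: [1.3, 1.1, -0.4]
opening: 0.0318
```

```bash
python3 -c "
from h import *
plan([(512,-176,115,5),(496,-467,115,-3.6),(496,-467,86,-3.6)])"
```

```text
[2, 2, -32] [0.0, 0.0, 0.0]
[-6, 60, -32] [0.0, 0.0, 0.03]
[-15, 118, -32] [0.0, 0.0, 0.06]
[-23, 175, -32] [0.0, 0.0, 0.09]
[-31, 233, -32] [0.0, 0.0, 0.12]
-- [ 499. -409.  115.]
[-1, 58, 0] [0.0, 0.0, 0.03]
[-1, 58, 29] [0.0, 0.0, 0.03]
-- [ 496. -467.   86.]
```

>>> step_arm(
  deltas=[
    {"x": 2, "y": 2, "z": -32, "wx": 0, "wy": 0, "wz": 0, "gripper": 36},
    {"x": -6, "y": 60, "z": -32, "wx": 0, "wy": 0, "wz": 0.03, "gripper": 36},
    {"x": -15, "y": 118, "z": -32, "wx": 0, "wy": 0, "wz": 0.06, "gripper": 36},
    {"x": -23, "y": 175, "z": -32, "wx": 0, "wy": 0, "wz": 0.09, "gripper": 36},
    {"x": -31, "y": 233, "z": -32, "wx": 0, "wy": 0, "wz": 0.12, "gripper": 36},
  ],
)

```text
t: 16.68
tcp_pos: [0.5027, -0.4113, 0.1175]
eef_rot: [-3.141, 0.049, -0.001]
wrist_force: [0.2, 0.2, 1.2]
opening: 0.0358
```

>>> step_arm(
  deltas=[
    {"x": -1, "y": 59, "z": 0, "wx": 0, "wy": 0, "wz": 0.03, "gripper": 36},
    {"x": -1, "y": 59, "z": 29, "wx": 0, "wy": 0, "wz": 0.03, "gripper": 36},
    {"x": -1, "y": 59, "z": 29, "wx": 0, "wy": 0, "wz": 0.03, "gripper": 36},
  ],
)

```text
t: 17.05
tcp_pos: [0.498, -0.4679, 0.0858]
eef_rot: [-3.137, 0.098, 0.006]
wrist_force: [0.2, -0.0, -0.0]
opening: 0.0363
```

```bash
python3 - <<'E'
from h import *
im=r.grab_frame('wrist');im=r.grab_frame('wrist');cv2.imwrite('pics/w8.png',im[:,:,::-1])
s=r.state();print(s['t'],s['tcp_pos'],s['eef_rot'])
plan([(495,-467,31,-3.6)])
E
```

```text
17.15 [ 0.50021228 -0.46777334  0.08840767] [-3.13924520e+00  9.38685041e-02  9.29580818e-07]
[-5, 0, 57] [0.0, 0.0, 0.0]
-- [ 495. -467.   31.]
```

View pics/w8.png

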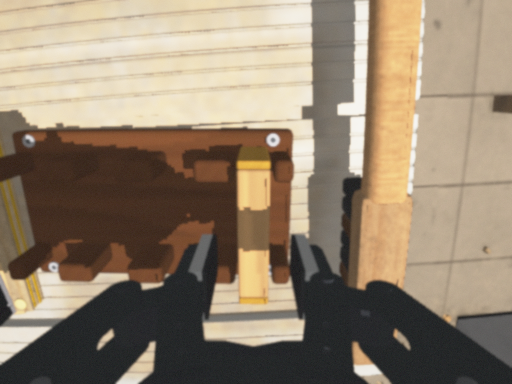

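>>> step_arm(
  deltas=[
    {"x": -4, "y": 0, "z": 40, "wx": 0, "wy": 0, "wz": 0, "gripper": 36},
    {"x": -4, "y": 0, "z": 57, "wx": 0, "wy": 0, "wz": 0, "gripper": 36},
    {"x": -4, "y": 0, "z": 57, "wx": 0, "wy": 0, "wz": 0, "gripper": 36},
    {"x": -4, "y": 0, "z": 57, "wx": 0, "wy": 0, "wz": 0, "gripper": 10},
    {"x": -4, "y": 0, "z": 57, "wx": 0, "wy": 0, "wz": 0, "gripper": 10},
  ],
)

```text
t: 17.77
tcp_pos: [0.4966, -0.4692, 0.033]
eef_rot: [3.139, -0.095, 0.004]
wrist_force: [0.7, -0.1, 1.5]
opening: 0.0174
```

>>> step_arm(
  deltas=[
    {"x": 0, "y": 0, "z": 0, "wx": 0, "wy": 0, "wz": 0, "gripper": 10},
  ],
)

```text
t: 17.9
tcp_pos: [0.4965, -0.4692, 0.033]
eef_rot: [3.139, -0.096, 0.004]
wrist_force: [0.8, 1.1, 6.0]
opening: 0.0173
```

```bash
python3 -c "
from h import *
print(r.state()['tcp_pos'])
plan([(496,-467,125,-3.6),(503,-130,130,5),(503,-81,130,5),(503,-81,110,5)])"
```

```text
[ 0.49654642 -0.46919764  0.03296634]
[0, -1, -46] [0.0, 0.0, 0.0]
[-1, -2, -92] [0.0, 0.0, 0.0]
[-3, -58, -93] [0.0, 0.0, -0.02]
[-5, -114, -94] [0.0, 0.0, -0.05]
[-7, -171, -95] [0.0, 0.0, -0.07]
-- [ 500. -298.  128.]
[2, -56, -1] [0.0, 0.0, -0.03]
[4, -112, -2] [0.0, 0.0, -0.05]
[6, -168, -3] [0.0, 0.0, -0.08]
[6, -217, -3] [0.0, 0.0, -0.08]
[6, -217, 18] [0.0, 0.0, -0.08]
-- [503. -81. 110.]
```

>>> step_arm(
  deltas=[
    {"x": 0, "y": -1, "z": -46, "wx": 0, "wy": 0, "wz": 0, "gripper": 10},
    {"x": -1, "y": -2, "z": -92, "wx": 0, "wy": 0, "wz": 0, "gripper": 10},
    {"x": -3, "y": -58, "z": -93, "wx": 0, "wy": 0, "wz": -0.02, "gripper": 10},
    {"x": -5, "y": -114, "z": -94, "wx": 0, "wy": 0, "wz": -0.05, "gripper": 10},
    {"x": -7, "y": -171, "z": -95, "wx": 0, "wy": 0, "wz": -0.07, "gripper": 10},
  ],
)

```text
t: 18.52
tcp_pos: [0.4987, -0.2959, 0.1263]
eef_rot: [-3.141, -0.014, -0.0]
wrist_force: [0.7, 0.7, -0.8]
opening: 0.0172
```

>>> step_arm(
  deltas=[
    {"x": 2, "y": -56, "z": 0, "wx": 0, "wy": 0, "wz": -0.03, "gripper": 10},
    {"x": 4, "y": -112, "z": 0, "wx": 0, "wy": 0, "wz": -0.05, "gripper": 10},
    {"x": 6, "y": -168, "z": 0, "wx": 0, "wy": 0, "wz": -0.08, "gripper": 10},
    {"x": 6, "y": -168, "z": 0, "wx": 0, "wy": 0, "wz": -0.08, "gripper": 10},
  ],
)

```text
t: 19.02
tcp_pos: [0.5039, -0.1235, 0.126]
eef_rot: [-3.135, -0.153, 0.0]
wrist_force: [0.0, -1.4, -0.5]
opening: 0.0173
```

```bash
python3 - <<'E'
from h import *
a=r.grab_frame('side');b=r.grab_frame('top');cv2.imwrite('pics/w9.png',cv2.resize(np.hstack([a,b])[:,:,::-1],(800,300)))
s=r.state();print(s['t'],s['tcp_pos'],s['eef_rot'],s['opening'],s['wrist_force'],s['joint_pos'].round(2))
plan([(503,-81,103,5)])
E
```

```text
19.125 [ 0.50347836 -0.12925201  0.12646211] [3.13831536e+00 1.41373096e-01 5.61131289e-04] 0.016967695383758922 [ 0.03221411 -0.5079481  -1.1607895 ] [-0.55  0.15  0.81  1.93 -0.12  1.11 -1.17]
[4, -48, 23] [0.0, 0.0, 0.0]
-- [503. -81. 103.]
```

View pics/w9.png

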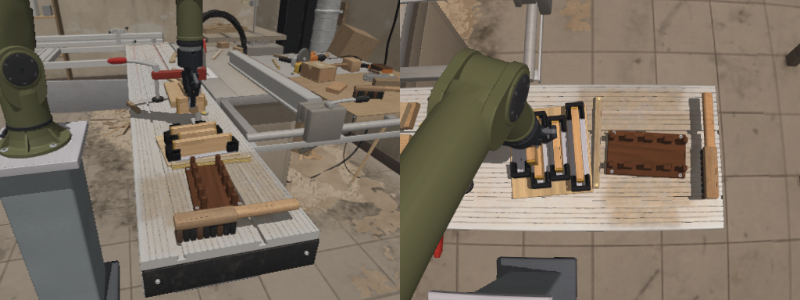

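>>> step_arm(
  deltas=[
    {"x": 2, "y": -24, "z": -20, "wx": 0, "wy": 0, "wz": 0, "gripper": 10},
    {"x": 4, "y": -48, "z": -20, "wx": 0, "wy": 0, "wz": 0, "gripper": 10},
    {"x": 4, "y": -48, "z": -20, "wx": 0, "wy": 0, "wz": 0, "gripper": 10},
  ],
)

```text
t: 19.5
tcp_pos: [0.5033, -0.0814, 0.1464]
eef_rot: [-3.138, -0.14, -0.0]
wrist_force: [0.1, 0.1, -1.1]
opening: 0.0171
```

```bash
python3 - <<'E'
from h import *
a=r.grab_frame('side');b=r.grab_frame('top');c=r.grab_frame('wrist')
cv2.imwrite('pics/raw_s.png',a[:,:,::-1]);cv2.imwrite('pics/raw_w.png',c[:,:,::-1])
A=cv2.resize(a[0:210,130:330],None,fx=2.5,fy=2.5,interpolation=2)[:525]
C=cv2.resize(c,(300,225));B=cv2.resize(b[60:285,0:300],(300,225))
o=np.hstack([A,np.vstack([C,B,np.zeros((75,300,3),np.uint8)])]);cv2.imwrite('pics/w10.png',o[:,:,::-1])
s=r.state();print(s['t'],s['tcp_pos'],s['eef_rot'],s['opening'],s['wrist_force'],s['joint_pos'].round(2))
plan([(503,-81,100,5)])
E
```

```text
19.65 [ 0.5029508  -0.08356971  0.14620386] [ 3.13769680e+00  1.34614623e-01 -4.16005564e-04] 0.017037901416636143 [ 0.20307167 -0.09613553 -1.23121461] [-0.63  0.09  0.78  1.93 -0.07  1.15 -1.3 ]
[0, -3, 46] [0.0, 0.0, -0.0]
-- [503. -81. 100.]
```

View pics/w10.png

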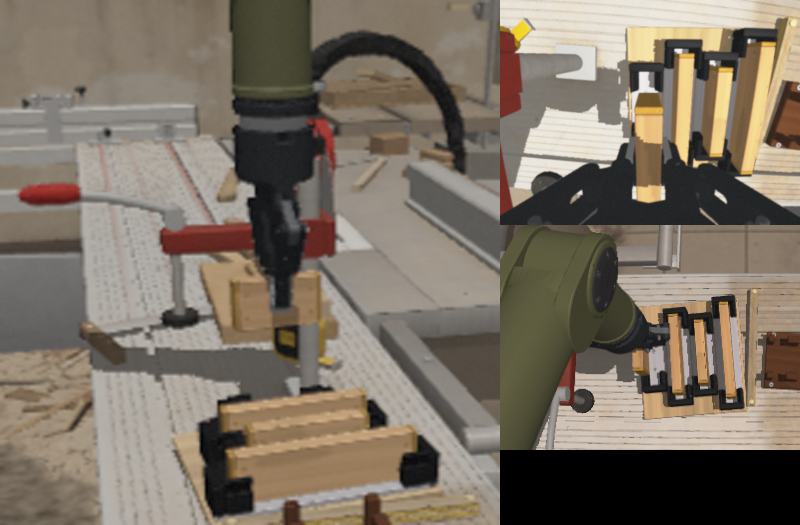

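>>> step_arm(
  deltas=[
    {"x": 0, "y": -2, "z": 30, "wx": 0, "wy": 0, "wz": 0, "gripper": 10},
    {"x": 0, "y": -2, "z": 45, "wx": 0, "wy": 0, "wz": 0, "gripper": 10},
    {"x": 0, "y": -2, "z": 60, "wx": 0, "wy": 0, "wz": 0, "gripper": 10},
    {"x": 0, "y": -2, "z": 60, "wx": 0, "wy": 0, "wz": 0, "gripper": 10},
  ],
)

```text
t: 20.15
tcp_pos: [0.5022, -0.0798, 0.0853]
eef_rot: [3.138, 0.138, -0.004]
wrist_force: [0.2, -0.2, -1.0]
opening: 0.017
```

```bash
python3 - <<'E'
from h import *
c=r.grab_frame('wrist');cv2.imwrite('pics/raw_w2.png',c[:,:,::-1])
s=r.state();print(s['t'],s['tcp_pos'],s['eef_rot'],s['wrist_force'],s['joint_efforts'].round(1))
plan([(503,-81,34,5)])
E
```

```text
20.2 [ 0.50294481 -0.07973501  0.08613433] [ 3.13803096e+00  1.38493603e-01 -1.04448681e-03] [-0.81101296 -0.77875509 -0.78707378] [  0.  -27.6   3.8 -27.   -0.    0.    0. ]
[0, 1, 52] [0.0, 0.0, 0.0]
-- [503. -81.  34.]
```

View pics/raw_w2.png

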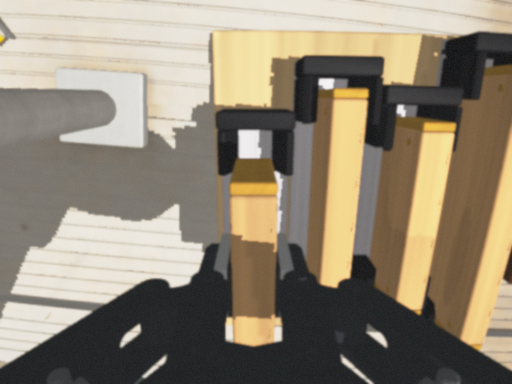

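>>> step_arm(
  deltas=[
    {"x": 0, "y": 1, "z": 20, "wx": 0, "wy": 0, "wz": 0, "gripper": 10},
    {"x": 0, "y": 1, "z": 38, "wx": 0, "wy": 0, "wz": 0, "gripper": 10},
    {"x": 0, "y": 1, "z": 50, "wx": 0, "wy": 0, "wz": 0, "gripper": 10},
    {"x": 0, "y": 1, "z": 50, "wx": 0, "wy": 0, "wz": 0, "gripper": 10},
  ],
)

```text
t: 20.7
tcp_pos: [0.5024, -0.0803, 0.0355]
eef_rot: [3.138, 0.139, -0.003]
wrist_force: [0.8, 1.2, -1.2]
opening: 0.0172
```

>>> step_arm(
  deltas=[
    {"x": 0, "y": 0, "z": 3, "wx": 0, "wy": 0, "wz": 0, "gripper": 10},
    {"x": 0, "y": 0, "z": 3, "wx": 0, "wy": 0, "wz": 0, "gripper": 32},
    {"x": 0, "y": 0, "z": 3, "wx": 0, "wy": 0, "wz": 0, "gripper": 32},
    {"x": 0, "y": 0, "z": 3, "wx": 0, "wy": 0, "wz": 0, "gripper": 32},
    {"x": 0, "y": 0, "z": -50, "wx": 0, "wy": 0, "wz": 0, "gripper": 32},
  ],
)

```text
t: 21.32
tcp_pos: [0.5001, -0.0798, 0.084]
eef_rot: [3.137, 0.14, -0.013]
wrist_force: [0.9, 0.9, 0.7]
opening: 0.0317
```

>>> step_arm(
  deltas=[
    {"x": 0, "y": 0, "z": -50, "wx": 0, "wy": 0, "wz": 0, "gripper": 32},
    {"x": 0, "y": 55, "z": -90, "wx": 0, "wy": 0, "wz": 0, "gripper": 32},
    {"x": -5, "y": 115, "z": -110, "wx": 0, "wy": 0, "wz": 0, "gripper": 32},
    {"x": -10, "y": 175, "z": -120, "wx": 0, "wy": 0, "wz": 0, "gripper": 32},
    {"x": -15, "y": 235, "z": -120, "wx": 0, "wy": 0, "wz": 0, "gripper": 32},
  ],
)

```text
t: 21.95
tcp_pos: [0.5101, -0.315, 0.208]
eef_rot: [3.138, 0.142, 0.005]
wrist_force: [0.7, -0.1, -0.3]
opening: 0.0319
```

>>> step_arm(
  deltas=[
    {"x": 0, "y": 60, "z": 0, "wx": 0, "wy": 0, "wz": 0, "gripper": 32},
    {"x": 0, "y": 120, "z": 0, "wx": 0, "wy": 0, "wz": 0, "gripper": 32},
    {"x": 0, "y": 120, "z": 0, "wx": 0, "wy": 0, "wz": 0, "gripper": 32},
  ],
)

```text
t: 22.32
tcp_pos: [0.5157, -0.4394, 0.2052]
eef_rot: [3.135, 0.125, -0.007]
wrist_force: [-0.4, 0.1, -0.0]
opening: 0.0322
```

```bash
python3 - <<'E'
from h import *
b=r.grab_frame('top')
for n,z in(('bar_90',.066),):
    for d in r.regions_of('top',n)[:5]: print(n,round(d['p'],2),rect('top',d['region'],z))
    for d in r.place_of('top',n)[:5]: print(np.round(d['location'],3),round(d['p'],2))
a=r.grab_frame('side')
for d in r.place_of('side','bar_90')[:5]: print('side',np.round(d['location'],3),round(d['p'],2))
s=r.state();print(s['t'],s['tcp_pos'],s['wrist_force'],s['joint_velocities'].round(3))
A=cv2.resize(a[130:250,170:330],(520,390),interpolation=2);B=cv2.resize(b[120:255,130:270],(280,270),interpolation=2)
B=np.vstack([B,np.zeros((120,280,3),np.uint8)])
cv2.imwrite('pics/fin.png',np.hstack([A,B])[:,:,::-1])
E
```

```text
bar_90 0.83 [522.7 -82.7  47.8  24.5   2.4]
[ 0.503 -0.08   0.042] 0.73
side [ 0.509 -0.127  0.038] 0.94
side [ 0.511 -0.177  0.041] 0.86
side [ 0.516 -0.226  0.04 ] 0.75
side [ 0.504 -0.082  0.039] 0.64
side [ 0.503 -0.396 -0.001] 0.6
22.575 [ 0.52089243 -0.43086986  0.20647709] [ 0.35993102 -0.21753011  0.41575475] [-0.01  -0.005  0.003  0.002  0.002 -0.001  0.001]
```

View pics/fin.png

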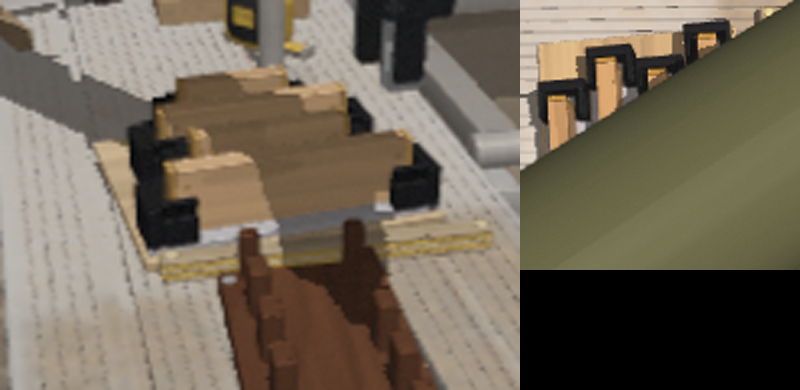

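```bash
python3 -c "
from cell import r
print(r.close_job())"
```

```text
the job is handed in; nothing more can be done
None
```

All four gauge bars (180, 150, 120 and 90 mm) are in the holders made for their lengths. The job was handed in at about 22.6 s of the 88 s allowed.

- **Position:** the side camera puts each bar within about 3 mm of where I measured its holder floor, in x and y. Bar centres read z 0.038–0.041, against 0.041 for a bar fully down. The network is only good to about 4 mm, so the height check is no tighter than the ±4 mm tolerance.
- **Upright and in line:** the last wrist pictures and the final side picture showed the bars standing upright and in line with their slots. I did not measure their final angles.
- **Folding rule:** I never went near it at low height, and the final side picture shows it lying beside the rack. I did not measure its final position, and the detector failed to find it properly even at the start.
- **Robot:** the gripper was open and clear at about z 0.21, nearly at rest, with no more than about 1 N at the wrist. The highest wrist reading I saw was about 6 N. While placing the 90 mm bar the wrist passed within an estimated 10–35 mm of the clamp; I saw no sign of contact.
- **Check that failed:** the final top-camera check covered the 90 mm bar alone, because the forearm hid the other three. The outline it returned for that bar was cut off, so it confirmed nothing about its angle.

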